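Hang the steel bangle band on the free carousel hook

TASK

Turn the display carousel by its red peg until its one empty hook stands over the brass pointer on the base, then take the steel bangle watch band from its wooden cradle, set it down over that hook and slide it in under the brass spring keeper until it is fully home against the backstop, and leave it hanging there. Be gentle: never force the band against the carousel, do not drop it, and leave the other things on the bench where they are.

Things in the scene. Friction and masses are not known exactly. Their poses are not given: they have to be found in the camera images.
- carousel: Fixed base of the display carousel, a dark steel disc of 160 mm diameter. Origin: on the carousel's upright axis at bench level; -x = where the brass pointer points (the front). A mast set by hand to a different height each time carries the turning hub: the top line of the hook arms is 146 to 191 mm above the bench and NOT reported; find it by feel or see it.
- pointer (a point): Point of the brass pointer on the base, 110 mm from the axis, 9 mm above the bench. Above it turn 4 level radial hook arms, 90 deg apart: 7 mm round bars that reach 140 mm from the axis, then turn up (tip 150 mm from the axis, 6 mm above the arm's top line). Three carry hanging bangles (71 mm outer diameter, 94 mm out); one is empty.
- landing (a point): Bench point 127 mm from the axis, below the bare stretch of the arm over the pointer, between the keeper's lip (115 mm from the axis) and the upturned tip: lower the band here onto the arm. Each arm has a 12 mm wide brass spring keeper above it, hinged 60 mm from the axis; its mouth flares outward, underside of the lip 7 mm above the arm's top line.
- home (a point): Bench point 94 mm from the axis, below the centre of a band that is home: its inner face touches the backstop, a collar of 18 mm diameter on the arm, outer face 88 mm from the axis. Sliding in from the landing, the band lifts the keeper's pressing bar (96 mm from the axis, 1 mm above the arm at rest), at about 2 to 6 N. Keeper posts rise 13 mm above the arm's top line.
- rotor (a joint): Hub angle, rad, counterclockwise from above; 0 or 6.283: empty hook over the pointer; start 1.1 to 5.18, range -0.6 to 6.88. At q the empty hook points along the pointer's direction turned by q. Opposite it, 38 mm from the axis, a red upright peg (12 mm diameter, 72 mm high) stands on the green hub, whose top is 4.5 mm above the arms' top line. Turns at 0.2 N m, stays where left.
- keeper (a joint): Lift angle in rad of the empty hook's spring keeper: 0 = down on its rest, nothing under it; about 0.08 = a band's 4.5 mm thickness lies under it; 0.16 = its hard limit, so a band held more than about 3 mm above the arm jams in the mouth.
- band_center (a point): Centre of the steel bangle band: closed rigid ring, inner/outer diameter 66/75 mm, 12 mm wide, about 70 g; x = ring axis, z up to its top; brass clasp block at the bottom, underside 42 mm below. Grip across the 12 mm from above beside the top (29 mm to a side, 20 mm above the centre), leaving the top free for the hook. Hung: centre 33 mm below the arm's top line, x along the arm.
- cradle: Wooden cradle in which the band stands upright at the start. Origin: centre of its underside; y along the slot. Foot 70 x 100 mm, slot floor 12 mm above the bench, two walls 15 mm apart, 10 mm thick, 70 mm long, up to 34 mm above the bench.
- punch: Red-handled hole punch, lying on the bench, about 190 x 70 x 16 mm; bystander. Origin: under its punch wheel.
- watch_case: Silver watch case, 38 mm diameter, 10 mm thick, lying on the bench; bystander. Origin: centre of its underside.
- tin: Red tin of buckles, 90 mm diameter, 32 mm high; bystander. Origin: centre of its underside.
- mallet: Wooden mallet lying on the bench, head 55 x 85 x 50 mm, handle 185 mm long; bystander. Origin: under its head.
- spring_bar_jar: Amber jar with a steel cap, 56 mm diameter, 70 mm high; bystander. Origin: centre of its underside.
Not all that is in view belongs to the job. There is more than one size of the part that bears band_center; the job needs the smallest.

How it is judged (in metres and radians):
On the way, in this order (a step that is already met when the one before it is completed fails the run):
1. the empty hook has been turned to stand over the brass pointer ((value of joint rotor between -0.17 and 0.17 rad or value of joint rotor between 6.11318 and 6.45318 rad)), for 0.2 s.
2. the band is home on that hook under the keeper (value of joint keeper above 0.05 rad and x of band_center in the frame of carousel between -0.0985 and -0.085 m and y of band_center in the frame of carousel between -0.025 and 0.025 m), for 0.2 s.
At the end, for the whole second after the job is handed in: Empty hook over the pointer (within 0.22 rad); the band hangs on it, clasp down (0.35 rad), under the lifted keeper (above 0.05 rad), centre 85 to 98.5 mm from the axis along the pointer line and within 25 mm of that line, released and at rest (all of step 2 and (value of joint rotor between -0.22 and 0.22 rad or value of joint rotor between 6.06318 and 6.50318 rad) and contact force between bangle and carousel above 0.2 N and contact force between bangle and the fingers below 0.05 N and linear speed of bangle below 0.03 m/s and angle between band_center's own z axis and vertical below 0.35 rad); the robot touches nothing.
It fails at once if the band is pressed against the carousel with more than 25 N (contact force between bangle and carousel above 25 N).
It fails at once if the band is dropped (falls freely, touching nothing, faster than 0.3 m/s) (contact force between bangle and anything else below 0.01 N and linear speed of bangle above 0.3 m/s).
It fails at once if a thing lying on the bench is moved by more than 30 mm (distance of any of punch, watch_case, tin, mallet, spring_bar_jar from where it was at the start of the episode above 0.03 m).
It also fails if it takes over 70 s, if anything falls off the work surface, if the arm or the gripper's body presses on something with over 40 N, if the wrist force passes 120 N, or if a joint passes its speed limit or range.

ROBOT

A 6-joint arm with a two-finger parallel gripper is mounted at the origin on the work surface. World frame = base frame: x ahead of the robot, y to its left, z up, the work surface at z = 0. Lengths are in mm, angles in rad, forces in N, time in s.
With the tool pointing down it reaches from about 350 to 975 mm from the base axis. Payload 4.9 kg.
Tool frame: the origin (TCP) lies on the front face of the gripper's body, between the roots of the fingers; the fingertips stand 73 mm ahead of it and the grasp point (between the pads) lies 54 mm ahead of it; z points along the fingers, y is the line along which they close (so a half turn about z gives the same grasp; the last joint's range is limited). The gripper opens to 85 mm and grips with 20 to 120 N. Pads are 22 mm wide; open, the fingers measure 114 mm over their backs; the gripper's body (76 mm by 85 mm) begins 54 mm behind the grasp point. The pads swing forward as they close: fully open they stand 13 mm farther back than shut.
Start: joints at [-1.293, 0.053, 1.613, -0, 1.476, -0.119], TCP at [241.536, -576.422, 303.904] pointing down, gripper open.
Joint ranges: [-3.01, 3.01], [-1.01, 2.22], [0.06, 2.58], [-1.02, 4.17], [0.09, 2.62], [-3.14, 3.14]. Speed limits (rad/s): [2.57, 2.57, 3.14, 3.14, 3.14, 3.14].

INTERFACE

Orientations are given as a 3x3 rotation matrix whose columns are the frame's x, y, z axes.
In Python, from bench import env, eyes gives the robot as it stands.
- The arm moves only by the shell command python3 -m handwheel 'ROWS' [FORCE]. ROWS is JSON, a list of rows, each a list of 5 numbers: the opening, from -1 (shut) to 1 (fully open), then the shift along the tool's x, y, z scaled (see below), then the turn about the tool's z scaled (see below). A call has 1 to 10 rows; each row is the pose to reach, as a shift and turn from the pose commanded when the call began, along the tool's axes at that moment; what a row does not reach only later rows make up. The controller multiplies each number of a shift by 1000 mm and each number of a turn by 90 degrees. A row lasts 1/8 s, in which the tool goes at most 62.5 mm and 10.7 degrees, less where a joint would pass 70% of its speed; a pose out of reach is approached as far as the arm can. A call with a number of a shift or a turn outside -1 to 1 is refused whole. A call with a gripper value outside its range is refused whole. The fingers move at their own pace and stop on an object; FORCE is the grip in N (left out, the last holds). Time passes only in rows, so rows that repeat a pose let the fingers close. It gives the time, the measured TCP pose, the force, the opening and the grip force at its end, in the units of the state.
- env.state(): the state, without advancing time (a new reading comes with each control period).
- eyes.read_camera(name): name is "side" or "top" or "wrist"; returns a dict with "image" (400x640x3 uint8, red, green, blue), "range_z" (400x640 float32, mm along the optical axis (not along the pixel's ray), 0 where there is no reading), "intrinsics" (3x3 intrinsics, pixels), "k1" (the pictures are not rectified: a ray, as slopes to the right and down, at radius r is drawn at 1 + k1 r^2 times it, then the intrinsics apply), "R" (3x3) and "t" (3): a world point X has camera coordinates R X + t. Camera axes: x right, y down, z forward; pixel columns grow to the right and rows downward; lengths in mm; the calibration is good to about 2 mm. A picture is of the moment at which its call begins.
- env.finish_job(): hands the job in; it is judged then, once.
The state is a dict: "clock": time; "q": joint angles; "dq": joint speeds; "joint_torque": joint torques, N m; "position": TCP position; "ee_rot": TCP orientation; "ft_force": force on the tool from outside, world axes, zero at the start; "torque": the same for the moment, N m; "finger_gap": finger opening in mm; "finger_force": force on a finger pad.
Only numpy, scipy, OpenCV 4.12 (cv2) and the standard library are available. Lean on these libraries where they do the work, as an engineer would, in place of code of your own. Each camera call takes 0.05 s, during which the arm holds its last target. There are 200 camera calls.

## Working session

There is one attempt and no reset: what is moved stays moved. The work goes in short steps, Python scripts to look and compute and a shell command to move; the robot and the scene stay as the last step left them, time stands still between calls to the robot, and variables do not carry over. Pictures are saved under pics/ and viewed, at most 13 in all, crops included, and the job is handed in when it is done.

```bash
ls; mkdir -p pics
cat > h.py <<'E'
import numpy as np,cv2
from bench import env,eyes
def cam(n): return eyes.read_camera(n)
def pts(c):
    K=c['intrinsics'];h,w=c['range_z'].shape
    u,v=np.meshgrid(np.arange(w),np.arange(h))
    D=np.array([c['k1'],0,0,0,0],float)
    p=cv2.undistortPoints(np.stack([u,v],-1).reshape(-1,1,2).astype(np.float64),np.array(K,float),D).reshape(h,w,2)
    z=np.array(c['range_z'])
    P=np.dstack([p[...,0]*z,p[...,1]*z,z])
    W=(P-np.array(c['t']))@np.array(c['R'])
    W[z==0]=np.nan
    return W
def save(c,f): cv2.imwrite('pics/'+f,c['image'][:,:,::-1])
E
python3 - <<'E'
from h import *
for n in ['top','side']:
    c=cam(n); save(c,n+'1.png'); W=pts(c); np.save(n+'1.npy',W); np.save(n+'1i.npy',c['image'])
    print(n,(-np.array(c['R']).T@c['t']).round(),np.array(c['R']).round(2).tolist())
s=env.state();print(s['position'],np.array(s['ee_rot']).round(3).tolist(),s['finger_gap'],s['clock'])
E
```

```text
pics
top [ 463.   -6. 1699.] [[0.01, -1.0, 0.0], [-1.0, -0.01, -0.06], [0.06, -0.0, -1.0]]
side [461. 928. 760.] [[-0.99, -0.13, 0.02], [-0.09, 0.55, -0.83], [0.1, -0.83, -0.55]]
[ 241.41136524 -576.00647415  302.75936076] [[0.922, 0.386, -0.001], [0.386, -0.922, 0.002], [0.0, -0.002, -1.0]] 85.35291255420746 0.1
```

View pics/top1.png

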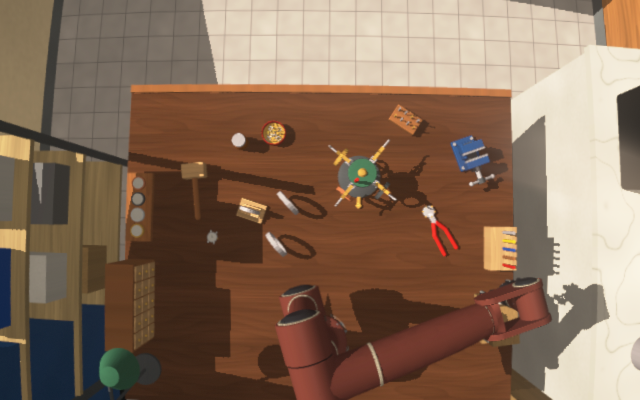

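View pics/side1.png

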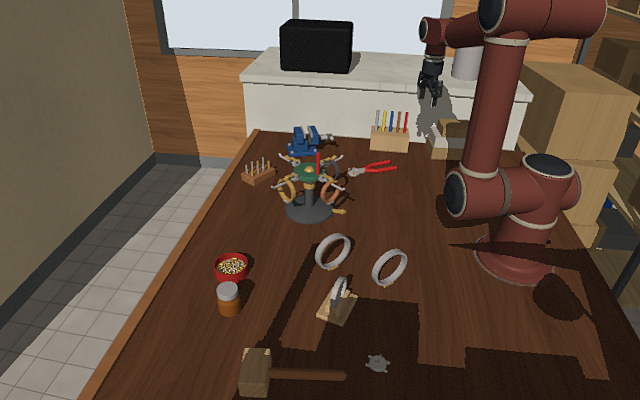

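Top: carousel at (362,176), cradle with band at (252,210), two larger bangles at (287,203) and (276,243). Side: pointer near (338,211), peg at (318,160). Next I'll take a zoomed crop and measurements.

Run:
```python
from h import *
i=np.load('top1i.npy');W=np.load('top1.npy')
a=cv2.resize(i[130:220,310:410],None,fx=6,fy=6,interpolation=cv2.INTER_CUBIC)[:540]
b=cv2.resize(i[190:230,230:275],None,fx=4,fy=4,interpolation=cv2.INTER_CUBIC)
a=np.hstack([a,np.zeros((540,200,3),np.uint8)]);a[:160,610:790]=b
cv2.imwrite('pics/z1.png',a[:,:,::-1])
hsv=cv2.cvtColor(i,cv2.COLOR_RGB2HSV).astype(int)
H,S,V=hsv[...,0],hsv[...,1],hsv[...,2]
roi=np.zeros(H.shape,bool);roi[130:220,320:405]=1
def rep(n,m):
    p=W[m];p=p[~np.isnan(p[:,0])];v,u=np.nonzero(m)
    print(n,m.sum(),(u.mean().round(1),v.mean().round(1)),p.mean(0).round(1),np.percentile(p,5,0).round(),np.percentile(p,95,0).round())
rep('green',roi&(H>50)&(H<95)&(S>100)&(V>40))
rep('red',roi&((H<6)|(H>174))&(S>170)&(V>100))
roi2=np.zeros(H.shape,bool);roi2[198:215,340:380]=1
rep('brass?',roi2&(H>15)&(H<30)&(S>120)&(V>110))
disc=roi&(abs(W[...,2]-9)<8)&(S<90); rep('disc',disc)
roi3=np.zeros(H.shape,bool);roi3[195:226,233:272]=1
z=W[...,2]; rep('crad foot',roi3&(H>10)&(H<25)&(V>120)&(z<60)); rep('band',roi3&(z>45))
i=np.load('side1i.npy');W=np.load('side1.npy');hsv=cv2.cvtColor(i,cv2.COLOR_RGB2HSV).astype(int);H,S,V=hsv[...,0],hsv[...,1],hsv[...,2]
r=np.zeros(H.shape,bool);r[140:225,265:350]=1
rep('sgreen',r&(H>50)&(H<95)&(S>100)&(V>40)); rep('sred',r&((H<6)|(H>174))&(S>170)&(V>100))
r[:]=0;r[204:220,330:350]=1;rep('sptr',r&(H>15)&(H<30)&(S>120)&(V>110))
r[:]=0;r[265:325,312:362]=1;rep('sband',r&(W[...,2]>45))
```

```text
<stdin>:12: RuntimeWarning: Mean of empty slice.
  ret = ret.dtype.type(ret / rcount)
  ret = um.true_divide(
Traceback (most recent call last):
IndexError: index -1 is out of bounds for axis 0 with size 0
```

View pics/z1.png

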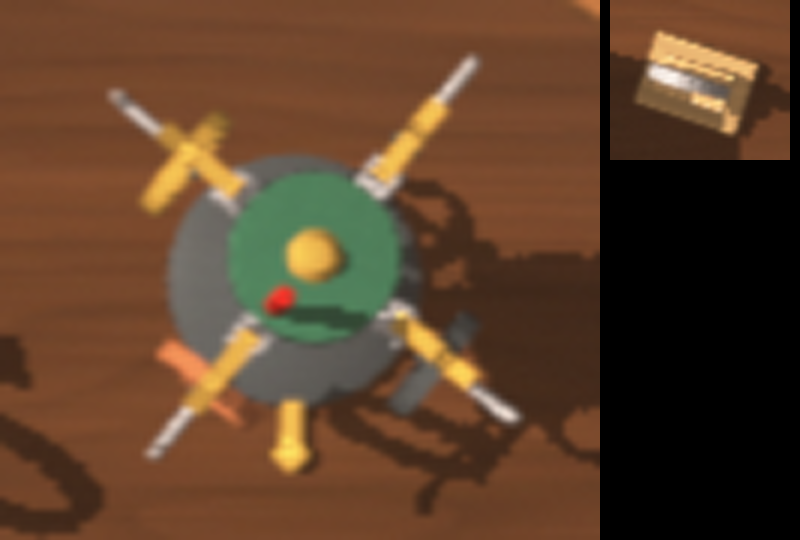

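Empty hook is upper-right (crop 475,62), peg lower-left of the hub (280,300), pointer tip at crop (290,460) → pixel (358,207). So q≈2.5; turn clockwise.

```bash
cat >> h.py <<'E'
def rep(n,m,W):
    v,u=np.nonzero(m)
    if len(u)==0: print(n,'none');return
    p=W[m];p=p[~np.isnan(p[:,0])]
    print(n,len(u),len(p),u.mean().round(1),v.mean().round(1),np.median(p,0).round(1) if len(p) else '',np.percentile(p,[3,97],0).round().tolist() if len(p) else '')
def hsv(i): return np.moveaxis(cv2.cvtColor(i,cv2.COLOR_RGB2HSV).astype(int),2,0)
def box(v0,v1,u0,u1):
    r=np.zeros((400,640),bool);r[v0:v1,u0:u1]=1;return r
def ray(c,u,v,z):
    "pixel -> world at height z"
    p=cv2.undistortPoints(np.array([[[u,v]]],float),np.array(c['intrinsics'],float),np.array([c['k1'],0,0,0,0.])).ravel()
    R=np.array(c['R']);d=R.T@np.array([p[0],p[1],1]);o=-R.T@np.array(c['t'])
    return o+d*(z-o[2])/d[2]
E
python3 - <<'E'
from h import *
i=np.load('top1i.npy');W=np.load('top1.npy');H,S,V=hsv(i);z=W[...,2]
r=box(130,220,320,405)
rep('green',r&(H>50)&(H<95)&(S>60)&(V>40),W)
rep('red',r&((H<6)|(H>174))&(S>170)&(V>100),W)
rep('knob',box(163,183,352,375)&(H>12)&(H<30)&(S>120)&(V>110),W)
rep('ptr',box(198,215,340,380)&(H>12)&(H<30)&(S>120)&(V>110),W)
for n,(u,v) in dict(empt=(388.5,140.5),ul=(330,146),ll=(335.5,205),lr=(396,199)).items(): print(n,[W[int(v)+a,int(u)+b].round().tolist() for a,b in((0,0),(0,1),(1,0))])
r=box(195,226,233,272)
rep('crad',r&(H>10)&(H<25)&(V>120)&(z<60),W); rep('foot',r&(z<25)&(z>5),W); rep('band',r&(z>50),W)
print(np.c_[np.argwhere(r&(z>45)),W[r&(z>45)].round()].tolist()[:60])
i=np.load('side1i.npy');W=np.load('side1.npy');H,S,V=hsv(i)
r=box(140,225,265,350)
rep('sgreen',r&(H>50)&(H<95)&(S>60)&(V>40),W); rep('sred',r&((H<6)|(H>174))&(S>170)&(V>100),W)
rep('sptr',box(204,220,330,350)&(H>12)&(H<30)&(S>120)&(V>110),W)
rep('sband',box(265,325,312,362)&(W[...,2]>45),W)
E
```

```text
green 512 511 362.2 172.0 [ 630.4 -149.9  152.9] [[584.0, -191.0, 146.0], [671.0, -102.0, 159.0]]
red 14 14 356.5 179.5 [ 598.2 -122.8  219.8] [[593.0, -133.0, 151.0], [605.0, -117.0, 231.0]]
knob 61 61 361.7 172.1 [ 627.9 -145.8  158.8] [[615.0, -158.0, 151.0], [643.0, -133.0, 167.0]]
ptr 67 67 356.9 203.0 [ 527.1 -144.9    8.3] [[509.0, -154.0, -3.0], [546.0, -89.0, 22.0]]
empt [[743.0, -238.0, 151.0], [742.0, -241.0, 153.0], [740.0, -238.0, 148.0]]
ul [[718.0, -35.0, 155.0], [744.0, -42.0, 3.0], [715.0, -35.0, 154.0]]
ll [[514.0, -54.0, 154.0], [514.0, -58.0, 154.0], [511.0, -54.0, 153.0]]
lr [[544.0, -292.0, -5.0], [544.0, -294.0, 5.0], [540.0, -290.0, 2.0]]
crad 611 611 251.4 205.6 [518.8 253.1  11.5] [[459.0, 195.0, -5.0], [553.0, 321.0, 39.0]]
foot 460 460 252.0 210.2 [496.5 251.6  11.6] [[444.0, 189.0, 5.0], [549.0, 319.0, 21.0]]
band 70 70 249.3 210.3 [494.5 251.3  88. ] [[481.0, 220.0, 64.0], [506.0, 287.0, 98.0]]
[[206.0, 240.0, 510.0, 290.0, 63.0], [206.0, 241.0, 509.0, 283.0, 77.0], [206.0, 242.0, 510.0, 285.0, 49.0], [207.0, 240.0, 506.0, 287.0, 77.0], [207.0, 241.0, 50
[... 1676 characters left out ...]
 [212.0, 251.0, 488.0, 244.0, 91.0], [212.0, 252.0, 488.0, 241.0, 92.0], [212.0, 253.0, 488.0, 238.0, 85.0], [212.0, 254.0, 488.0, 235.0, 84.0], [212.0, 255.0, 488.0, 230.0, 88.0], [212.0, 256.0, 488.0, 227.0, 85.0], [212.0, 257.0, 488.0, 225.0, 78.0], [212.0, 258.0, 488.0, 222.0, 70.0], [212.0, 259.0, 488.0, 219.0, 69.0]]
sgreen 325 324 307.4 172.0 [ 627.7 -125.   151.9] [[581.0, -187.0, 139.0], [665.0, -96.0, 155.0]]
sred 86 86 317.6 163.2 [ 592.8 -118.3  191.5] [[589.0, -124.0, 157.0], [598.0, -115.0, 225.0]]
sptr 55 54 338.7 210.7 [ 522.7 -141.9    9.2] [[505.0, -152.0, 2.0], [544.0, -136.0, 12.0]]
sband 208 208 336.8 288.8 [494.8 273.9  78.6] [[476.0, 224.0, 47.0], [505.0, 294.0, 92.0]]
```

Axis ≈(628,-147), hub top ≈152, peg ≈(597,-121), band ≈(495,252), ring plane at ≈75°. Moving over the peg with tool x turned to radial.

```bash
python3 -m handwheel '[[1,0.05,-0.03,-0.03,-0.1],[1,0.1,-0.055,-0.03,-0.2],[1,0.15,-0.085,-0.03,-0.3],[1,0.2,-0.11,-0.03,-0.4],[1,0.25,-0.14,-0.03,-0.5],[1,0.3,-0.17,-0.03,-0.6],[1,0.35,-0.195,-0.03,-0.7],[1,0.4,-0.225,-0.03,-0.8],[1,0.45,-0.25,-0.03,-0.9],[1,0.48,-0.27,-0.03,-1]]'
python3 - <<'E'
from h import *
s=env.state();print(s['position'],np.array(s['ee_rot']).round(3).tolist(),s['q'],s['clock'])
E
```

```text
clock: 1.35
position: [580.9, -139.7, 333.2]
ee_rot: [[-0.393, 0.92, -0.001], [0.92, 0.393, 0.001], [0.001, -0.001, -1.0]]
ft_force: [-0.3, 0.1, 0.5]
finger_gap: 85.6
finger_force: 0.0
[ 580.90432549 -139.68739835  333.18259809] [[-0.393, 0.92, -0.001], [0.92, 0.393, 0.001], [0.001, -0.001, -1.0]] [-3.60562847e-01 -2.74645058e-02  1.64510810e+00  1.85401401e-04
  1.52494823e+00 -7.64396942e-01] 1.35
```

Run:
```python
from h import *
c=cam('wrist');save(c,'w1.png');W=pts(c);H,S,V=hsv(c['image'])
z=W[...,2]
red=((H<6)|(H>174))&(S>170)&(V>80)&(z>100)
rep('red',red,W); rep('redtop',red&(z>215),W)
rep('green',(H>50)&(H<95)&(S>60)&(z>100),W)
np.save('w1.npy',W)
c=cam('top');W=pts(c)
```

```text
red 513 513 339.4 199.0 [ 593.1 -120.9  218.6] [[589.0, -128.0, 161.0], [599.0, -118.0, 226.0]]
redtop 273 273 336.6 208.8 [ 594.1 -122.4  223.9] [[520.0, -155.0, 217.0], [600.0, -118.0, 318.0]]
green 6797 6797 359.5 214.7 [ 625.5 -146.   152.3] [[581.0, -189.0, 151.0], [667.0, -103.0, 154.0]]
```

View pics/w1.png

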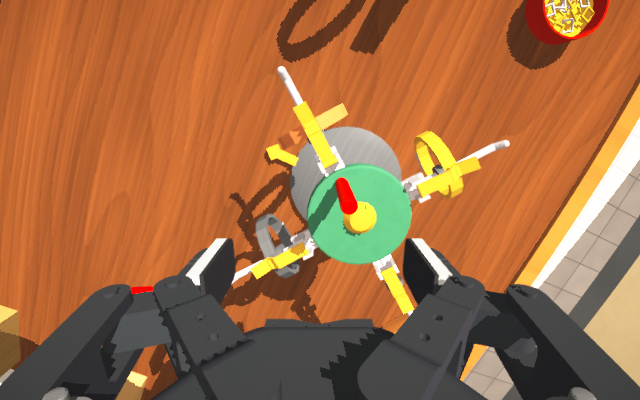

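Wrist view: peg at (345,195) on green hub, finial (360,217), pointer (280,155), empty hook lower (398,290). Lowering around the peg.

```bash
python3 -m handwheel '[[1,0.01,0.019,0,-0.11],[1,0.01,0.019,0,-0.22],[1,0.01,0.019,0,-0.32],[0.2,0.01,0.019,0,-0.32],[-0.3,0.01,0.019,0.03,-0.32],[-0.3,0.01,0.019,0.073,-0.32],[-0.3,0.01,0.019,0.073,-0.32],[-0.3,0.01,0.019,0.073,-0.32]]'
python3 - <<'E'
from h import *
W=np.load('w1.npy');i=cv2.imread('pics/w1.png')[:,:,::-1];H,S,V=hsv(np.ascontiguousarray(i))
m=box(140,172,260,302)&(H>12)&(H<32)&(S>120)&(W[...,2]<20)&(W[...,2]>2)
rep('ptr',m,W);p=W[m];print(p[p[:,0].argsort()[:8]].round().tolist())
E
```

```text
clock: 2.45
position: [593.9, -125.8, 262.4]
ee_rot: [[-0.782, 0.624, 0.001], [0.624, 0.782, -0.001], [-0.001, 0.0, -1.0]]
ft_force: [0.9, 0.3, -0.1]
finger_gap: 29.9
finger_force: 0.0
ptr 326 326 281.0 155.0 [ 524.8 -145.9   10. ] [[507.0, -153.0, 6.0], [548.0, -138.0, 11.0]]
[[504.0, -149.0, 3.0], [504.0, -146.0, 11.0], [505.0, -145.0, 8.0], [506.0, -142.0, 2.0], [506.0, -145.0, 11.0], [506.0, -147.0, 10.0], [506.0, -144.0, 9.0], [506.0, -148.0, 9.0]]
```

```bash
python3 -m handwheel '[[-0.6,0,0,0,0],[-0.6,-0.0005,0.006,0,0.1],[-0.6,-0.002,0.012,0,0.2],[-0.6,-0.004,0.017,0,0.3],[-0.6,-0.007,0.022,0,0.4],[-0.6,-0.011,0.027,0,0.5],[-0.6,-0.016,0.031,0,0.6],[-0.6,-0.021,0.034,0,0.7],[-0.6,-0.026,0.036,0,0.8],[-0.6,-0.026,0.036,0,0.8]]'
python3 -m handwheel '[[-0.6,-0.0005,0.006,0,0.1],[-0.6,-0.002,0.012,0,0.2],[-0.6,-0.004,0.017,0,0.3],[-0.6,-0.007,0.022,0,0.4],[-0.6,-0.011,0.027,0,0.5],[-0.6,-0.016,0.031,0,0.6],[-0.6,-0.021,0.034,0,0.7],[-0.6,-0.026,0.036,0,0.8],[-0.6,-0.026,0.036,0,0.8],[-0.6,-0.026,0.036,0,0.8]]'
cat > rot.py <<'E'
from h import *
c=cam('top');W=pts(c);save(c,'t.png');H,S,V=hsv(c['image'])
c=cam('side');save(c,'s.png');W2=pts(c);H2,S2,V2=hsv(c['image'])
z=W2[...,2]
red=((H2<6)|(H2>174))&(S2>170)&(V2>80)&box(140,225,265,350)&(z>130);rep('red',red,W2)
c=cam('wrist');save(c,'w.png');W=pts(c);H,S,V=hsv(c['image']);z=W[...,2]
red=((H<6)|(H>174))&(S>170)&(V>80)&(z>140)&(z<240);rep('redw',red,W)
rep('green',(H>50)&(H<95)&(S>60)&(z>140)&(z<165),W)
E
python3 rot.py
```

```text
clock: 3.7
position: [636.7, -112.3, 263.2]
ee_rot: [[0.35, 0.937, 0.001], [0.937, -0.35, 0.002], [0.002, 0.0, -1.0]]
ft_force: [-3.7, 3.9, 2.5]
finger_gap: 16.8
finger_force: 2.0
clock: 4.95
position: [662.1, -149.4, 263.2]
ee_rot: [[0.999, -0.041, 0.004], [-0.041, -0.999, 0.001], [0.004, -0.001, -1.0]]
ft_force: [2.6, 4.7, 1.2]
finger_gap: 17.4
finger_force: 2.5
red 32 32 296.6 163.6 [ 660.4 -141.4  172.1] [[657.0, -147.0, 156.0], [667.0, -137.0, 183.0]]
redw 1485 1485 312.9 249.9 [ 667.9 -147.1  212. ] [[660.0, -152.0, 161.0], [670.0, -142.0, 225.0]]
green 5604 5604 317.6 249.9 [ 649.1 -149.7  152. ] [[583.0, -191.0, 148.0], [673.0, -104.0, 153.0]]
```

```bash
python3 -m handwheel '[[-0.3,0,0,0,0],[-0.3,0,0,0,0],[-0.3,0,0,-0.06,0],[-0.3,-0.03,0,-0.1,0],[-0.3,-0.09,0,-0.1,0],[-0.3,-0.15,0,-0.1,0],[0.5,-0.2,0,-0.1,0],[0.5,-0.2,0,-0.1,0]]'
python3 rot.py
```

```text
clock: 6.1
position: [458.6, -141.6, 360.8]
ee_rot: [[0.999, -0.045, 0.0], [-0.045, -0.999, -0.001], [0.0, 0.001, -1.0]]
ft_force: [0.6, 1.2, 0.5]
finger_gap: 63.8
finger_force: 0.0
red 75 75 296.7 158.2 [ 660.3 -142.   186.4] [[657.0, -148.0, 156.0], [667.0, -138.0, 225.0]]
redw none
green 5116 5116 316.0 30.3 [ 604.4 -146.1  152.2] [[579.0, -191.0, 150.0], [628.0, -103.0, 154.0]]
```

View pics/w.png

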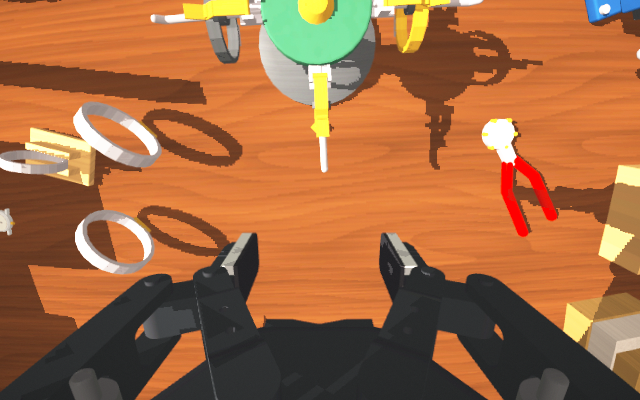

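Empty arm (323,130) lies over the pointer; pliers, bangles undisturbed. Measure the arm, go above the cradle band.

```bash
python3 - <<'E'
from h import *
c=cam('wrist');W=pts(c);z=W[...,2]
m=box(65,180,290,345)&(z>135)&(z<165);p=W[m]
for x in range(470,590,8):
    s=p[abs(p[:,0]-x)<4]
    if len(s): print(x,len(s),np.median(s,0).round(1),s[:,1].min().round(),s[:,1].max().round(),np.percentile(s[:,2],[10,90]).round(1))
E
python3 -m handwheel '[[1,0.003,-0.05,0,-0.1],[1,0.006,-0.1,0,-0.2],[1,0.01,-0.15,0,-0.3],[1,0.01,-0.2,0,-0.4],[1,0.013,-0.25,0,-0.5],[1,0.015,-0.3,0,-0.6],[1,0.018,-0.35,0.03,-0.7],[1,0.02,-0.4,0.06,-0.8],[1,0.02,-0.415,0.1,-0.86],[1,0.02,-0.415,0.1,-0.86]]'
cat > band.py <<'E'
from h import *
c=cam('wrist');save(c,'wb.png');W=pts(c);z=W[...,2];i=c['image']
t=env.state()['position']
m=(z>42)&(z<105)&(abs(W[...,0]-495)<45)&(abs(W[...,1]-253)<50)
rep('band',m,W);p=W[m]
d=np.linalg.svd(p[:,:2]-p[:,:2].mean(0),full_matrices=False)[2][0];d*=np.sign(d[1]);print('dir',np.degrees(np.arctan2(d[1],d[0])))
n=np.array([d[1],-d[0]]);o=np.median(p[:,:2],0);q=(p[:,:2]-o)@d;w=(p[:,:2]-o)@n
for a in range(-44,48,8):
    k=abs(q-a)<4
    if k.sum(): print(a,k.sum(),np.percentile(w[k],[3,50,97]).round(1),np.percentile(p[k,2],[5,97]).round(1))
print('o',o,'d',d,'range q',np.percentile(q,[1,99]))
E
python3 band.py
```

```text
478 47 [ 478.8 -148.9  152.3] -152.0 -146.0 [150.8 153.7]
486 58 [ 485.9 -149.   147.8] -152.0 -145.0 [146.4 150. ]
494 57 [ 493.9 -148.5  147.6] -152.0 -145.0 [145.8 148.5]
502 57 [ 502.1 -148.8  147. ] -152.0 -146.0 [145.6 148.3]
510 76 [ 511.2 -149.   155.5] -154.0 -143.0 [147.2 156.9]
518 110 [ 517.8 -148.3  154.3] -154.0 -142.0 [153.1 155.2]
526 111 [ 526.  -148.6  153.1] -154.0 -143.0 [151.4 155. ]
534 122 [ 534.3 -148.   157.8] -157.0 -140.0 [154.7 160. ]
542 148 [ 541.8 -148.3  159.3] -157.0 -140.0 [148.8 160.6]
550 121 [ 550.  -147.8  159.5] -154.0 -142.0 [158.6 160.3]
558 194 [ 558.5 -148.1  158.8] -158.0 -138.0 [146.2 160.1]
566 180 [ 565.2 -148.3  159.9] -158.0 -138.0 [147.5 161.1]
574 160 [ 573.9 -147.   147. ] -160.0 -132.0 [145.5 149. ]
clock: 7.55
position: [497.6, 273.0, 256.2]
ee_rot: [[0.258, 0.966, -0.008], [0.966, -0.258, -0.003], [-0.006, -0.007, -1.0]]
ft_force: [0.3, -1.1, -0.5]
finger_gap: 85.1
finger_force: 0.0
band 1017 1017 318.6 203.3 [494.7 266.6  88. ] [[482.0, 230.0, 61.0], [506.0, 291.0, 93.0]]
dir 72.44332401190354
-44 16 [-4.9  2.4  5.8] [70.2 78.8]
-36 59 [-5.4  0.2  5.8] [79.1 86. ]
-28 85 [-5.5  0.1  5.8] [86.  90.5]
-20 103 [-5.7 -0.2  5.8] [89.9 92.5]
-12 115 [-5.1  0.3  5.6] [91.3 93.4]
-4 129 [-5.4 -0.   5.9] [90.6 93.3]
4 136 [-5.6  0.1  5.5] [86.8 91.2]
12 145 [-5.4  0.1  6. ] [80.7 87.8]
20 156 [-5.3  0.3  5.8] [69.  81.1]
28 73 [-5.6  0.1  5.7] [51.8 67.9]
o [494.65564355 266.57424307] d [0.30164905 0.95341903] range q [-40.29389309  26.09206353]
```

View pics/wb.png

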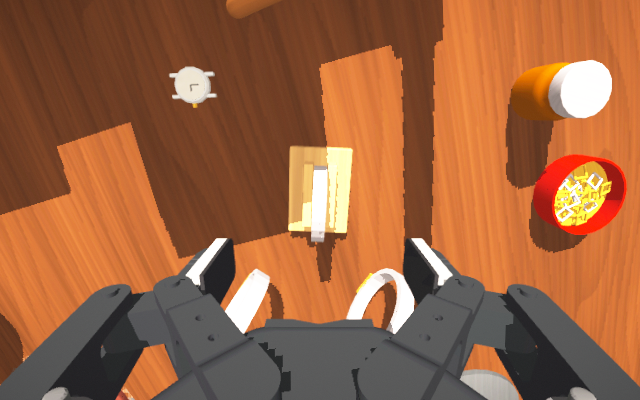

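Band centre ≈(490.9,254.7,54), ring direction 72.4°; wrist view shows the band (320,200) in the cradle, fingers clear of other bangles. Arm top z≈147.5, y≈-148.5, axis x≈624.

```bash
python3 -m handwheel '[[0.3,0.01,0,0.03,0.03],[0,0.01,0,0.07,0.03],[-0.3,0.01,0,0.1,0.03],[-0.3,0.01,0,0.128,0.03],[-0.3,0.01,0,0.128,0.03],[-0.6,0.01,0,0.128,0.03],[-1,0.01,0,0.128,0.03],[-1,0.01,0,0.128,0.03],[-1,0.01,0,0.128,0.03],[-1,0.01,0,0.128,0.03]]' 60
```

```text
clock: 8.85
position: [502.9, 282.6, 135.7]
ee_rot: [[0.305, 0.952, 0.004], [0.952, -0.305, 0.002], [0.003, 0.003, -1.0]]
ft_force: [-1.2, 0.8, 6.6]
finger_gap: 10.7
finger_force: 59.0
```

```bash
python3 -m handwheel '[[-1,0,0,0,0],[-1,0,0,0,0]]'
python3 - <<'E'
from h import *
c=cam('side');a=c['image'][220:345,270:400];cv2.imwrite('pics/sz.png',cv2.resize(a,None,fx=4,fy=4,interpolation=cv2.INTER_CUBIC)[:,:,::-1])
E
```

```text
clock: 9.1
position: [502.9, 282.5, 135.7]
ee_rot: [[0.305, 0.952, 0.004], [0.952, -0.305, 0.002], [0.003, 0.003, -1.0]]
ft_force: [-1.2, 1.8, 6.4]
finger_gap: 10.4
finger_force: 59.0
```

View pics/sz.png

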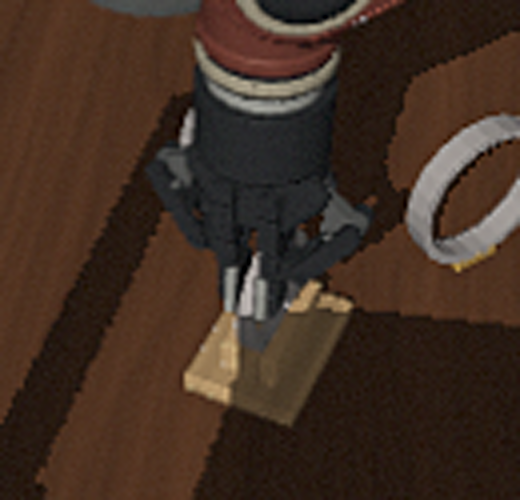

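```bash
python3 -m handwheel '[[-1,0,0,-0.01,0],[-1,0,0,-0.03,0],[-1,0,0,-0.06,0],[-1,0,0,-0.09,0],[-1,0,0,-0.12,0],[-1,0,0,-0.12,0]]'
python3 -m handwheel '[[-1,-0.02,0.003,0,-0.01],[-1,-0.06,0.01,0,-0.04],[-1,-0.11,0.017,0,-0.07],[-1,-0.16,0.025,0,-0.1],[-1,-0.21,0.033,0,-0.13],[-1,-0.26,0.04,0,-0.16],[-1,-0.31,0.048,0,-0.18],[-1,-0.36,0.056,0,-0.2],[-1,-0.39,0.062,0,-0.2],[-1,-0.4,0.062,0,-0.2]]'
python3 -m handwheel '[[-1,0,0,0,0],[-1,0,0,0,0]]'
python3 - <<'E'
from h import *
c=cam('side');save(c,'s2.png');W=pts(c);t=np.array(env.state()['position'])
D=W-t; H,S,V=hsv(c['image'])
m=(abs(D[...,0])<40)&(D[...,1]<25)&(D[...,1]>-75)&(D[...,2]<-45)&(D[...,2]>-130)
rep('b',m,D); p=D[m]
for a in range(-120,-40,6):
    s=p[abs(p[:,2]-a)<3]
    if len(s): print(a,len(s),np.percentile(s[:,1],[3,97]).round(),np.percentile(s[:,0],[3,97]).round())
c=cam('wrist');save(c,'w3.png')
E
```

```text
clock: 9.9
position: [503.1, 282.3, 257.5]
ee_rot: [[0.305, 0.952, 0.007], [0.952, -0.305, 0.003], [0.005, 0.006, -1.0]]
ft_force: [-0.1, -0.5, -0.6]
finger_gap: 10.3
finger_force: 58.7
clock: 11.15
position: [437.7, -119.2, 251.7]
ee_rot: [[-0.001, 1.0, -0.002], [1.0, 0.001, 0.001], [0.001, -0.002, -1.0]]
ft_force: [0.2, -0.2, -0.7]
finger_gap: 10.3
finger_force: 58.6
clock: 11.4
position: [438.5, -117.1, 252.5]
ee_rot: [[-0.005, 1.0, -0.001], [1.0, 0.005, 0.001], [0.001, -0.001, -1.0]]
ft_force: [0.4, 0.7, -0.8]
finger_gap: 10.3
finger_force: 58.6
b 154 154 369.6 170.0 [ -1.9   6.9 -61.2] [[-18.0, -22.0, -110.0], [17.0, 13.0, -46.0]]
-120 4 [-19. -14.] [-9. -0.]
-108 6 [-51.  -2.] [-10.   0.]
-102 6 [-31.   5.] [-7. 38.]
-96 6 [-22.   8.] [-7. 33.]
-90 6 [ 8. 10.] [-7.  2.]
-84 6 [ 7. 12.] [-7.  3.]
-78 9 [ 7. 12.] [-6.  3.]
-72 10 [6. 9.] [-7.  9.]
-66 16 [ 3. 14.] [-15.  12.]
-60 25 [ 1. 15.] [-17.  16.]
-54 34 [-8. 14.] [-18.  17.]
-48 26 [-15.  12.] [-18.  15.]
```

View pics/w3.png

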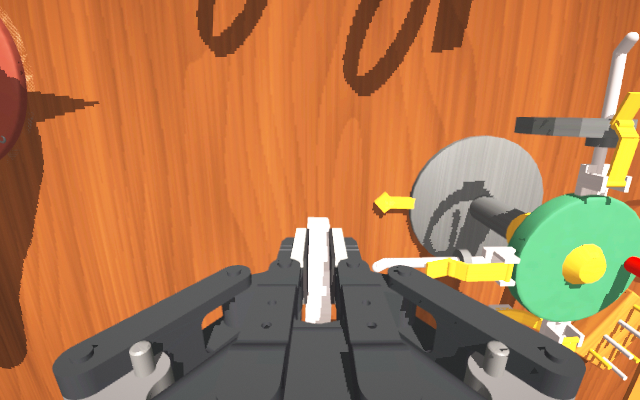

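Wrist view: band held between pads (318,270), hook tip (380,265) ahead, pointer (395,203). Lower to threading height, then advance over the tip.

```bash
python3 -m handwheel '[[-1,-0.002,0,0.02,0],[-1,-0.002,0,0.04,0],[-1,-0.002,0,0.04,0],[-1,-0.002,0,0.04,0]]'
python3 - <<'E'
from h import *
c=cam('side');W=pts(c);t=np.array(env.state()['position']);print(t)
a=c['image'][130:230,290:410];cv2.imwrite('pics/s3.png',cv2.resize(a,None,fx=6,fy=6,interpolation=cv2.INTER_CUBIC)[:,:,::-1])
E
```

```text
clock: 12.0
position: [439.0, -119.8, 213.7]
ee_rot: [[-0.005, 1.0, 0.001], [1.0, 0.005, -0.0], [-0.0, 0.001, -1.0]]
ft_force: [0.6, 0.2, -0.8]
finger_gap: 10.2
finger_force: 58.6
[ 439.17157173 -120.01301421  214.06950916]
```

View pics/s3.png

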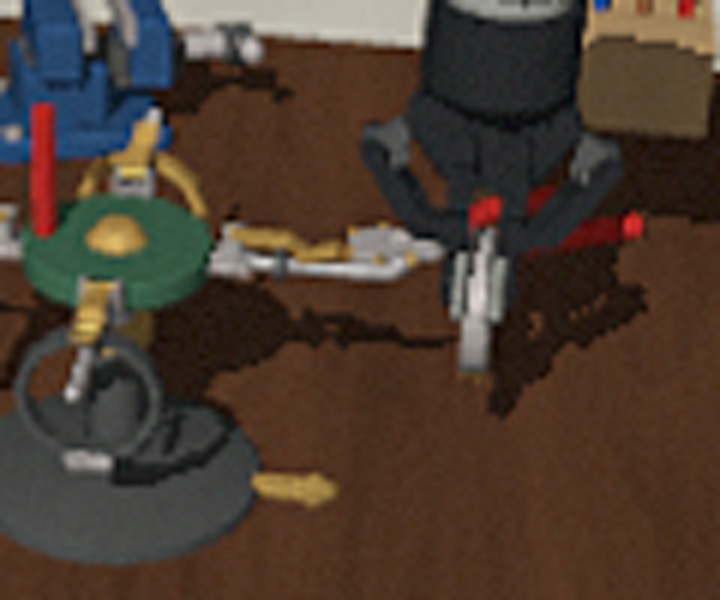

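Side view: band upright in the fingers (475,300), hook tip at (410,260), inside the ring's height. Advance.

```bash
python3 -m handwheel '[[-1,0,0.01,0,0],[-1,0,0.02,0,0],[-1,0,0.03,0,0],[-1,0,0.04,0,0],[-1,0,0.05,0,0],[-1,0,0.058,0,0],[-1,0,0.058,0,0],[-1,0,0.058,0,0]]'
python3 -m handwheel '[[-1,0,0,0.004,0],[-1,0,0,0.008,0],[-1,0,0,0.011,0],[-1,0,0,0.011,0],[-1,0,0,0.011,0]]'
```

```text
clock: 13.05
position: [496.4, -119.8, 212.8]
ee_rot: [[-0.004, 1.0, -0.0], [1.0, 0.004, 0.0], [0.0, -0.0, -1.0]]
ft_force: [0.4, -0.3, -0.0]
finger_gap: 10.2
finger_force: 58.6
clock: 13.68
position: [496.6, -119.9, 202.0]
ee_rot: [[-0.004, 1.0, 0.0], [1.0, 0.004, -0.0], [-0.0, 0.0, -1.0]]
ft_force: [0.4, 0.8, -0.9]
finger_gap: 10.2
finger_force: 58.6
```

```bash
for k in 1; do python3 -m handwheel '[[-1,0,0,0.002,0],[-1,0,0,0.004,0],[-1,0,0,0.004,0],[-1,0,0,0.004,0]]'; python3 -m handwheel '[[-1,0,0,0.0015,0],[-1,0,0,0.0015,0],[-1,0,0,0.0015,0]]' | grep -E 'pos|ft'; done
```

```text
clock: 14.18
position: [496.6, -119.8, 197.9]
ee_rot: [[-0.004, 1.0, 0.0], [1.0, 0.004, 0.0], [0.0, 0.0, -1.0]]
ft_force: [-0.4, -0.2, -1.1]
finger_gap: 10.6
finger_force: 58.6
position: [496.6, -119.8, 196.4]
ft_force: [-0.7, -0.6, -0.7]
```

```bash
python3 -m handwheel '[[-1,0,0,0.001,0],[-1,0,0,0.001,0],[-1,0,0,0.001,0]]'| grep -E 'pos|ft'; python3 -m handwheel '[[-1,0,0,0.001,0],[-1,0,0,0.001,0],[-1,0,0,0.001,0]]' | grep -E 'pos|ft'
```

```text
position: [496.7, -119.9, 195.6]
ft_force: [-0.2, -0.2, 0.0]
position: [496.7, -120.0, 194.9]
ft_force: [-1.4, 0.7, 4.6]
```

Run:
```python
from h import *
c=cam('side')
a=c['image'][130:230,260:380];cv2.imwrite('pics/s4.png',cv2.resize(a,None,fx=6,fy=6,interpolation=cv2.INTER_CUBIC)[:,:,::-1])
```

```text
(no output)
```

View pics/s4.png

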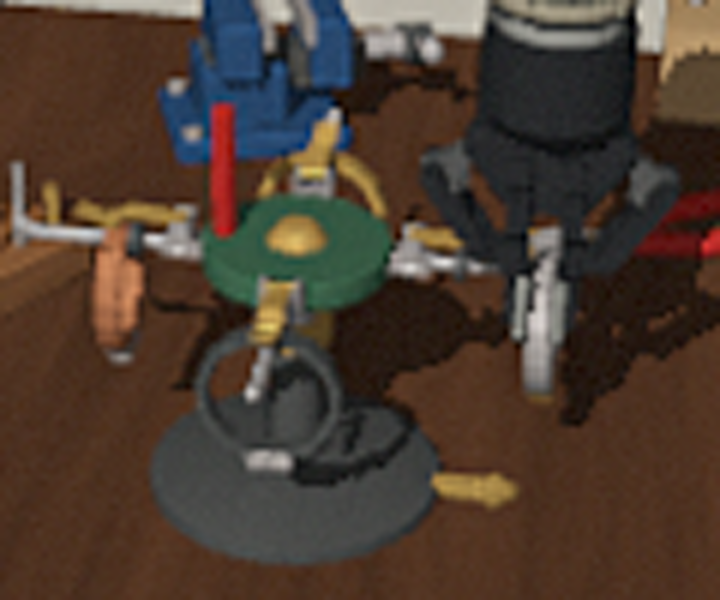

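Contact felt (4.6 N) at z 194.9. Ease up 0.7 mm and slide in.

```bash
python3 -m handwheel '[[-1,0,0,-0.0007,0],[-1,0,0.003,-0.0007,0],[-1,0,0.006,-0.0007,0],[-1,0,0.009,-0.0007,0],[-1,0,0.012,-0.0007,0],[-1,0,0.012,-0.0007,0]]'| grep -E 'pos|ft'; python3 -m handwheel '[[-1,0,0.003,0,0],[-1,0,0.006,0,0],[-1,0,0.008,0,0],[-1,0,0.008,0,0]]'| grep -E 'pos|ft|gap'
```

```text
position: [509.1, -119.8, 195.1]
ft_force: [-1.5, -0.3, 3.5]
position: [516.6, -119.8, 195.0]
ft_force: [-4.5, 0.2, 4.4]
finger_gap: 10.1
```

```bash
python3 -m handwheel '[[-1,0,0.002,-0.0003,0],[-1,0,0.004,-0.0003,0],[-1,0,0.006,-0.0003,0],[-1,0,0.006,-0.0003,0]]'| grep -E 'pos|ft|gap'; python3 -m handwheel '[[-1,0,0.002,0,0],[-1,0,0.004,0,0],[-1,0,0.004,0,0]]'| grep -E 'pos|ft|gap'
```

```text
position: [522.5, -119.7, 195.2]
ft_force: [-3.9, -1.0, 3.9]
finger_gap: 10.5
position: [526.9, -119.7, 195.3]
ft_force: [-3.4, -0.6, 0.8]
finger_gap: 10.0
```

```bash
python3 -m handwheel '[[-1,0,0.0015,0,0],[-1,0,0.0015,0,0],[-1,0,0.0015,0,0]]'| grep -E 'pos|ft'; python3 -m handwheel '[[-1,0,0.001,0,0],[-1,0,0.001,0,0],[-1,0,0.001,0,0]]'| grep -E 'pos|ft'
```

```text
position: [528.2, -119.7, 195.3]
ft_force: [-1.9, 0.2, 1.1]
position: [529.0, -119.7, 195.3]
ft_force: [-1.8, 0.3, 1.2]
```

```bash
python3 -m handwheel '[[-1,0,0.001,0,0],[-1,0,0.001,0,0],[-1,0,0.001,0,0]]'| grep -E 'pos|ft'; python3 -m handwheel '[[-1,0,0.001,0,0],[-1,0,0.001,0,0],[-1,0,0.001,0,0]]'| grep -E 'pos|ft'
```

```text
position: [530.2, -119.7, 195.4]
ft_force: [-2.0, -0.4, 1.2]
position: [531.1, -119.7, 195.4]
ft_force: [-2.5, 0.1, 0.6]
```

```bash
python3 -m handwheel '[[-1,0,0.001,0,0],[-1,0,0.001,0,0],[-1,0,0.001,0,0]]'| grep -E 'pos|ft'; python3 -m handwheel '[[-1,0,0.0005,0,0],[-1,0,0.001,0,0],[-1,0,0.001,0,0]]'| grep -E 'pos|ft'
```

```text
position: [531.9, -119.7, 195.3]
ft_force: [-5.0, -0.4, 2.1]
position: [532.3, -119.7, 195.3]
ft_force: [-7.7, 1.2, 3.9]
```

Backstop felt at x≈532. Release with a small opening and lift away.

```bash
python3 -m handwheel '[[-1,0,-0.0005,0,0],[-0.85,0,-0.0005,0,0],[-0.7,0,-0.0005,0,0],[-0.6,0,-0.0005,0,0],[-0.5,0,-0.0005,0,0],[-0.5,0,-0.0005,0,0]]' 20
python3 -m handwheel '[[-0.5,0,0,-0.01,0],[-0.5,0,0,-0.03,0],[-0.5,0,0,-0.08,0],[-0.5,0,0,-0.13,0],[-0.5,0,-0.05,-0.15,0],[-0.5,0,-0.1,-0.15,0],[-0.5,0,-0.1,-0.15,0]]'
python3 - <<'E'
from h import *
c=cam('side');W=pts(c)
a=c['image'][130:230,260:380];cv2.imwrite('pics/s5.png',cv2.resize(a,None,fx=6,fy=6,interpolation=cv2.INTER_CUBIC)[:,:,::-1])
E
```

```text
clock: 20.48
position: [532.9, -119.7, 195.6]
ee_rot: [[-0.004, 1.0, 0.001], [1.0, 0.004, -0.0], [-0.0, 0.001, -1.0]]
ft_force: [0.0, -0.5, -0.0]
finger_gap: 21.4
finger_force: 0.0
clock: 21.35
position: [430.7, -120.0, 347.5]
ee_rot: [[-0.003, 1.0, 0.004], [1.0, 0.003, -0.002], [-0.002, 0.004, -1.0]]
ft_force: [0.3, 0.3, 0.2]
finger_gap: 21.2
finger_force: 0.0
```

View pics/s5.png

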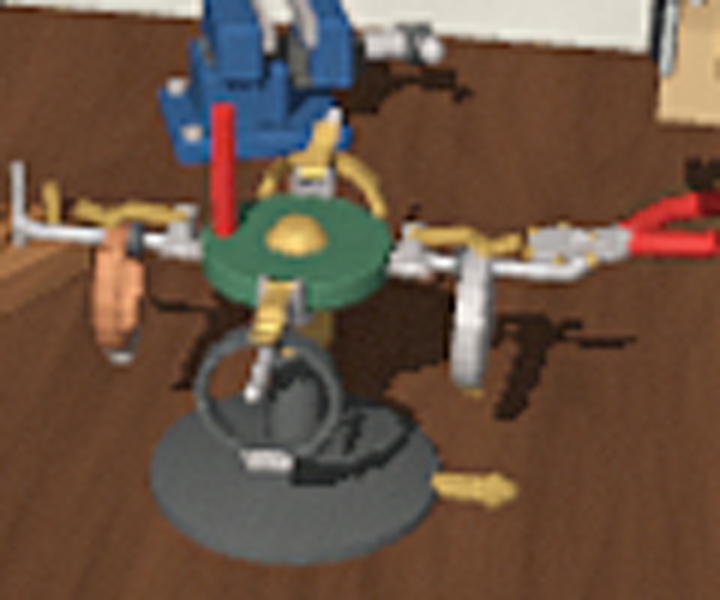

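The band (472,315) hangs upright under the keeper, the arm is over the pointer and the gripper is clear. Handing in.

```bash
python3 -m handwheel '[[-0.5,0,0,0,0],[-0.5,0,0,0,0],[-0.5,0,0,0,0]]' | grep -E 'ft'; python3 -c "
from bench import env
print(env.finish_job())"
```

```text
ft_force: [0.4, -0.1, 0.3]
the job is handed in; nothing more can be done
None
```

I turned the carousel's empty hook over the brass pointer and hung the band on it, under the keeper and against the backstop; then I released the band and handed in the job at about 22 s, but no verdict came back.

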